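Load and lock the cartridges of a twin-bay reader

TASK

Get the twin-bay reader ready for a run: put the loose test cartridge into the empty bay, flat and with its round cap towards the screen like its neighbour, and push it down until its push-push latch clicks and holds it. Whether the neighbour is locked is not plain to see, so feel it and make sure of it without taking it out: both cartridges must end up locked down, flush with the deck. Be gentle with the cartridges and the reader, and leave the other things on the table where they are.

Things in the scene. Friction and masses are not known exactly. Their poses are not given: they have to be found in the camera images.
- reader: white instrument of 5 kg standing on rubber feet, 140 mm deep (x), 186 mm wide (y); origin under its centre on the table, x to the back, z up. Flat deck 50 mm above the table with two open-topped bays side by side; behind it (x above 30 mm) a console with a screen, 78 mm high. It bears up to 40 N from a cartridge or the robot; more is too much, and so is shoving it along by 15 mm.
- bay_left (a point): centre of the left (+y) bay's mouth at deck height, axes as the reader's; on the reader at x -18, y +41 mm. Pocket 65 (x) x 49.5 mm (y), 3 mm chamfer at the mouth. Empty at the start. Its floor is a sprung cradle with a push-push latch: up (unlocked, as this one is at the start) 8 mm below the deck, locked about 11.8 mm; a rubber buffer from 16 to 18.5 mm ends the stroke.
- bay_right (a point): the same for the right (-y) bay, x -18, y -41 mm; it holds cartridge_docked, locked or not. A push into the buffer (8.5 to 10 mm below the up position), then letting go, changes the state: an unlocked cradle stays locked, a locked one rises fully; a push short of 7 mm changes nothing. Force: 4 N to leave up, 6 N to leave locked, 8 N at the buffer, then 4 N per mm. A touch under 3 N moves nothing.
- cartridge_loose: flat test cartridge lying on the table: rounded body 62 (x) x 47 (y) x 12 mm, on it a round cap 27 mm across, from 12 to 21 mm height, centred 9 mm towards +x; 20 to 30 g. Origin under the body's centre, z up. In a bay the origin is 8 mm below the bay's point when unlocked (body stands 4 mm proud of the deck), about 11.8 mm when locked (flush). Pinch it by the cap; push on the cap.
- cap_loose (a point): centre of the top of the loose cartridge's cap, 21 mm above its underside; axes as the cartridge's. Push on it slowly, 10 to 20 mm/s: a quicker push jolts the latch
- cartridge_docked: the same kind of cartridge, lying in the right bay with its cap towards the screen, either locked flush or unlocked and about 3.7 mm higher; origin as for the loose one
- cap_docked (a point): centre of the top of the docked cartridge's cap: 13 mm above the deck when unlocked, about 9.2 mm when locked; push on it as slowly as on the other
- timer: bystander: bench timer, 62 x 67 x 20 mm, origin under its centre
- dropper_bottle: bystander: dropper bottle, 27 mm across, 84 mm high, origin under its centre
- sample_tube: bystander: sample tube standing upright, 20 mm across, 66 mm high, origin under its centre
- swab_pouch: bystander: flat pouch, 26 x 185 x 10 mm, origin under its centre
- marker: bystander: marker pen lying down, 17 x 135 x 16 mm, origin under its centre
Mind the look-alikes: they are no part of the job. What is shaped like the cartridge_loose but brown is not meant.

How it is judged:
On the way, in this order (a step that is already met when the one before it is completed fails the run):
1. the loose cartridge lies flat in the empty bay (horizontal distance between cartridge_loose and bay_left below 0.004 m and z of cartridge_loose in the frame of bay_left below -0.005 m and angle between cartridge_loose's own z axis and vertical below 0.06 rad), for 0.1 s.
2. it is pushed down to click the latch (z of cartridge_loose in the frame of bay_left below -0.015 m), for 0.02 s.
At the end, for the whole second after the job is handed in: Both cartridges lie flat (within 0.06 rad) and still in their bays, each origin within 4 mm of its bay's centre seen from above and 10.2 to 14 mm below the bay's mouth, which is the locked height; the cap of the loose one points to the screen (horizontal distance between cartridge_loose and bay_left below 0.004 m and z of cartridge_loose in the frame of bay_left between -0.014 and -0.0102 m and angle between each of cartridge_loose, cartridge_docked's own z axis and vertical below 0.06 rad and x of cap_loose in the frame of bay_left above 0.004 m and linear speed of each of cartridge_loose, cartridge_docked below 0.01 m/s and horizontal distance between cartridge_docked and bay_right below 0.004 m and z of cartridge_docked in the frame of bay_right between -0.014 and -0.0102 m); the robot touches nothing.
It fails at once if a cartridge is pushed against the reader with more than 40 N (contact force between any of cartridge_loose, cartridge_docked and reader above 40 N).
It fails at once if the robot pushes on the reader itself with more than 40 N (contact force between the arm and reader above 40 N).
It fails at once if the reader is shoved by more than 15 mm (distance of reader from where it was at the start of the episode above 0.015 m).
It fails at once if the docked cartridge is lifted out of its bay (z of cartridge_docked in the frame of bay_right above 0.003 m).
It fails at once if a bystander is moved by more than 3 cm (distance of any of timer, dropper_bottle, sample_tube, swab_pouch, marker from where it was at the start of the episode above 0.03 m).
It also fails if it takes over 54 s, if anything falls off the work surface, if the arm or the gripper's body presses on something with over 40 N, if the wrist force passes 120 N, or if a joint passes its speed limit or range.

ROBOT

A 7-joint arm with a two-finger parallel gripper is mounted at the origin on a cart in front of the work surface, level with it; the furniture and walls round the work are solid. World frame = base frame: x ahead of the robot, y to its left, z up, the work surface at z = 0. Lengths are in m, angles in rad, forces in N, time in s.
With the tool pointing down it reaches from about 0.4 to 0.85 m from the base axis. Payload 10.4 kg.
Tool frame: the origin (TCP) lies midway between the tips of the shut fingers; the grasp point (between the pads) lies 19 mm behind it; z points along the fingers, x is the direction in which the jaws open and shut, and the axes are right-handed (so a half turn about z gives the same grasp; the last joint's range is limited). The gripper opens to 87 mm and grips with 3 to 60 N. Pads are 19 mm wide; open, the fingers measure 117 mm over their backs; the gripper's body (75 mm by 190 mm) begins 51 mm behind the grasp point.
Start: joints at [1.137, 0.332, -0.065, 1.46, 0.022, 1.35, -0.088], TCP at [0.25, -0.573, 0.223] pointing down, gripper open.
Joint ranges: [-2.6, 2.6], [-0.5, 2.12], [-1.47, 1.34], [0.16, 2.42], [-1.27, 4.41], [0.06, 2.06], [-2.6, 2.6]. Speed limits (rad/s): [2.22, 2.22, 2.79, 2.79, 3.14, 3.14, 3.14].

INTERFACE

Orientations are given as a unit quaternion [x, y, z, w].
In Python, from bench import r gives the robot as it stands. The module is installed in compiled form; this text tells all that it offers.
- The arm moves only by the tool play_rows, never from a script. Its argument "commands" is a list of rows, each a list of 7 numbers: the shift along the world's x, y, z in cm, then the turn, a rotation vector about the world's x, y, z in rad, then the finger opening in cm, from 0 to 8.7. A call has 1 to 20 rows; each row shifts and turns the commanded pose from where the row before left it; what a row does not reach is not made up. A row lasts 1/8 s, in which the tool goes at most 62.5 mm and 10.7 degrees, less where a joint would pass 70% of its speed; a pose out of reach is approached as far as the arm can. A call is refused whole if a number of a shift passes 6.25 or a number of a turn 0.188, either way. A call with a gripper value outside its range is refused whole. The fingers move at their own pace and stop on an object; "grip_force" is the grip in N (left out, the last holds). Time passes only in rows, so rows that do not move let the fingers close. It gives the time, the measured TCP pose, the force and the opening at its end, in the units of the state.
- r.read_state(): the state, without advancing time (a new reading comes with each control period).
- r.camera(name): name is "side" or "top" or "wrist"; returns a dict with "img" (384x512x3 uint8, red, green, blue), "K" (3x3 intrinsics, pixels), "camera_from_world" (4x4, takes a point from world to camera coordinates). Camera axes: x right, y down, z forward; pixel columns grow to the right and rows downward; lengths in m; the calibration is good to about 2 mm. A picture is of the moment at which its call begins. There is no depth.
- r.close_job(): hands the job in, once; it reports no verdict.
The state is a dict: "time": time; "joint_positions": joint angles; "joint_vel": joint speeds; "joint_torque": joint torques, N m; "ee_pos": TCP position; "eef_rot": TCP orientation; "ft_force": force on the tool from outside, world axes, zero at the start; "torque": the same for the moment, N m; "width": finger opening in m.
Only numpy, scipy, OpenCV 4.12 (cv2) and the standard library are available. Lean on these libraries where they do the work, as an engineer would, in place of code of your own. Each camera call takes 0.05 s, during which the arm holds its last target. There are 200 camera calls.

## Working session

There is one attempt and no reset: what is moved stays moved. The work goes in short steps, Python scripts to look and compute and a tool call to move; the robot and the scene stay as the last step left them, time stands still between calls to the robot, and variables do not carry over. Pictures are saved under pics/ and viewed, about 8 in all and at most 12, crops included, and the job is handed in when it is done.

Besides the shell and the picture viewer there is one more tool, called after ">>>" as name(argument=value, ...), one argument or row to a line, values as JSON. play_rows: Moves the arm, as the interface text tells. Its arguments: {"type":"object","properties":{"commands":{"type":"array","items":{"type":"array","items":{"type":"number"}}},"grip_force":{"type":"number"}},"required":["commands"]}

```bash
mkdir -p pics; cat > h.py <<'E'
import numpy as np, cv2, json
from bench import r
def shot(n,f,crop=None,s=1):
    c=r.camera(n); im=c["img"][:,:,::-1]
    np.savez("pics/"+f+".npz",img=im,K=c["K"],T=c["camera_from_world"])
    if crop: x0,y0,x1,y1=crop; im=im[y0:y1,x0:x1]
    cv2.imwrite("pics/"+f+".png",cv2.resize(im,None,fx=s,fy=s,interpolation=cv2.INTER_CUBIC)); return c
def load(f): d=np.load("pics/"+f+".npz"); return d["img"],d["K"],d["T"]
def ray(f,u,v):
    _,K,T=load(f); R=T[:3,:3]; o=-R.T@T[:3,3]; d=R.T@np.linalg.solve(K,[u,v,1.]); return o,d
def atz(f,u,v,z):
    o,d=ray(f,u,v); return o+d*(z-o[2])/d[2]
def tri(*obs):
    A=0;b=0
    for f,u,v in obs:
        o,d=ray(f,u,v); d/=np.linalg.norm(d); P=np.eye(3)-np.outer(d,d); A=A+P; b=b+P@o
    p=np.linalg.solve(A,b); return p
def proj(f,p):
    _,K,T=load(f); q=K@(T[:3,:3]@np.array(p)+T[:3,3]); return q[:2]/q[2]
E
python3 - <<'E'
from h import *
np.set_printoptions(precision=4,suppress=True)
shot("top","top0",None,1.5); shot("side","side0",None,1.5)
for f in("top0","side0"):
    _,K,T=load(f); print(K[0,0],-T[:3,:3].T@T[:3,3],T[2,:3])
s=r.read_state(); print(s["time"],s["ee_pos"],s["eef_rot"],s["ft_force"],s["width"])
E
```

```text
401.29155256613575 [0.4197 0.0347 1.2391] [ 0.0697  0.0134 -0.9975]
355.2666987389074 [ 0.4583 -0.765   0.47  ] [ 0.0212  0.8888 -0.4578]
0.1 [ 0.2494 -0.5727  0.2219] [ 0.8365 -0.548  -0.0005 -0.0003] [-0.0907 -0.5309  0.2439] 0.08713221141106056
```

View pics/top0.png

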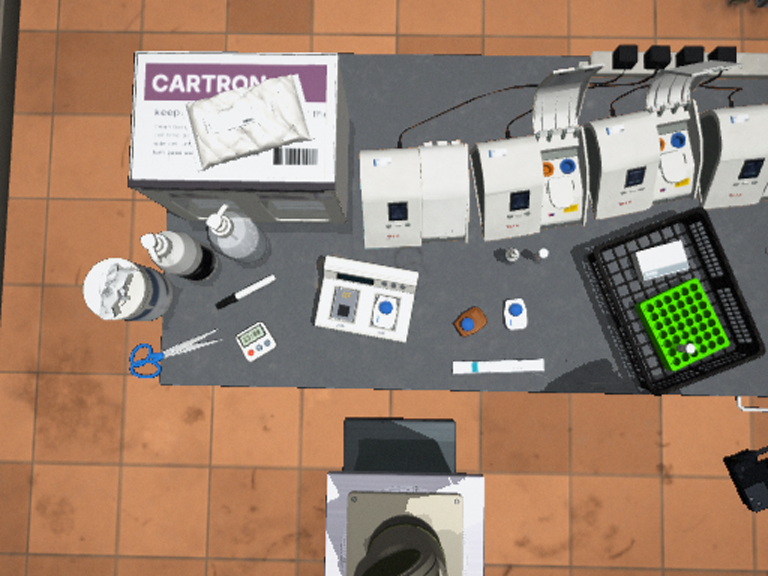

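View pics/side0.png

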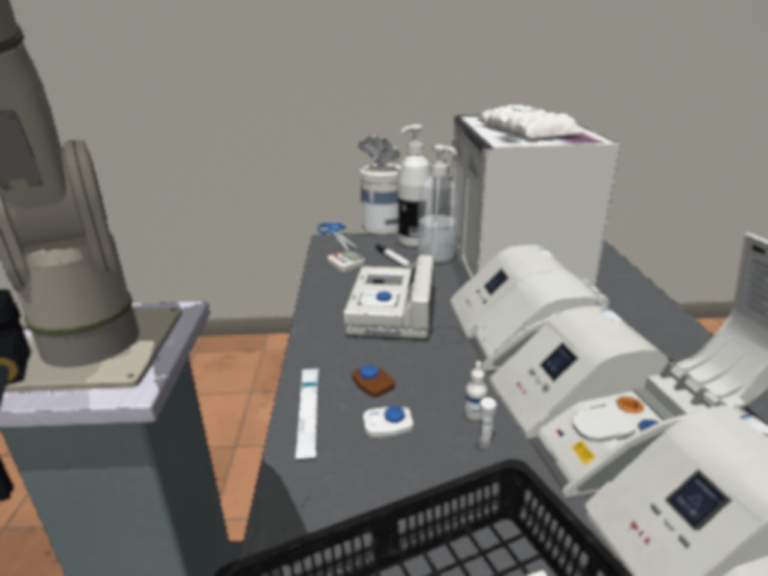

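The top view shows the reader at about (367,298), with the docked blue cap at (385,310). Two things look like the loose cartridge: the white one at (515,313) and the brown one at (468,322). The white one fits, because brown is excluded. I'll confirm it in an enlarged crop.

```bash
python3 - <<'E'
from h import *
a=load("top0")[0]; b=load("side0")[0]
z=lambda i,s:cv2.resize(i,None,fx=s,fy=s,interpolation=cv2.INTER_CUBIC)
A=z(a[165:235,205:365],5)
B=np.hstack([z(b[165:227,225:295],4),z(b[236:298,230:300],4)])
o=np.zeros((350+248,800,3),np.uint8); o[:350]=A; o[350:,:560]=B
cv2.imwrite("pics/crop1.png",o)
E
```

```text
(no output)
```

View pics/crop1.png

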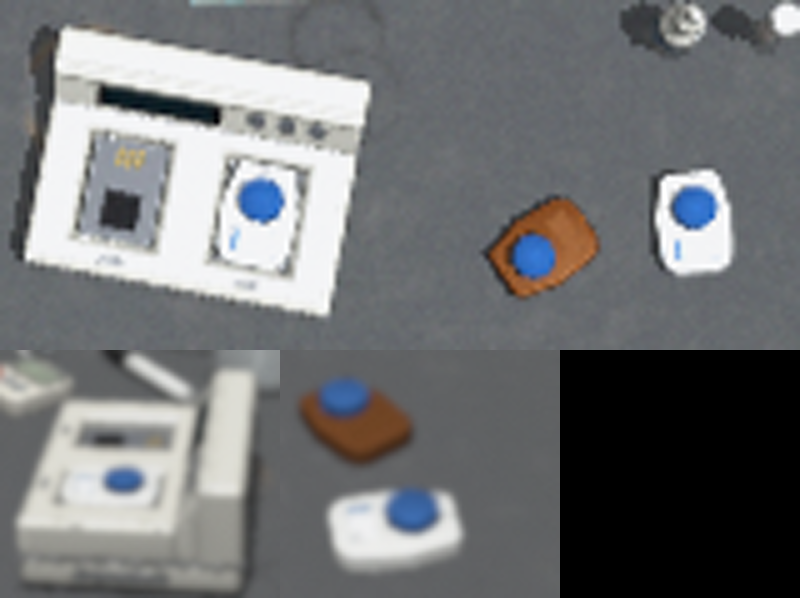

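The crop confirms the white cartridge as the loose one, with its cap at crop (694,206). The brown look-alike is at (540,245). The left bay is empty and the docked cap is at (262,200).

```bash
python3 - <<'E'
from h import *
np.set_printoptions(precision=4,suppress=True)
T=lambda x,y:("top0",205+(x+.5)/5-.5,165+(y+.5)/5-.5)
S1=lambda x,y:("side0",225+(x+.5)/4-.5,165+(y-349.5)/4-.5)
S2=lambda x,y:("side0",230+(x-279.5)/4-.5,236+(y-349.5)/4-.5)
print("cap loose",tri(T(694,206),S2(412,505)), atz(*T(694,206),.021),atz(*S2(412,505),.021))
print("cap docked",tri(T(262,200),S1(124,479)),atz(*T(262,200),.061),atz(*S1(124,479),.061))
c=[atz(*T(*p),.05) for p in((92,130),(175,137),(157,252),(72,240))]
print("bayL",*c,np.mean(c,0))
d=[atz(*T(*p),.05) for p in((228,155),(310,165),(294,275),(210,265))]
print("bayR",np.mean(d,0))
f=[atz(*T(*p),.05) for p in((25,262),(330,315))]; print("front",*f,np.linalg.norm(f[0]-f[1]))
v=f[0]-f[1]; print("yaw",np.arctan2(-v[0],v[1]))
e=np.mean(c,0)-np.mean(d,0);print("yaw bays",np.arctan2(-e[0],e[1]),np.linalg.norm(e))
print("bay right tri front corner reader", tri(T(330,315),S1(18,525)))
b=[atz(*T(*p),.012) for p in((660,172),(718,170),(730,268),(670,273))]
print("loose",*b,np.mean(b,0))
# wrist cam
shot("wrist","w0"); _,K,M=load("w0"); print(K[0,0],-M[:3,:3].T@M[:3,3],M[2,:3],M[0,:3])
E
```

```text
cap loose [ 0.4872 -0.2186  0.0205] [ 0.4877 -0.2185  0.021 ] [ 0.4866 -0.2192  0.021 ]
cap docked [0.4846 0.0432 0.0566] [0.4846 0.0431 0.061 ] [0.4841 0.0345 0.061 ]
bayL [0.5252 0.1452 0.05  ] [0.5219 0.0957 0.05  ] [0.4533 0.1049 0.05  ] [0.4595 0.1555 0.05  ] [0.49   0.1253 0.05  ]
bayR [0.4764 0.044  0.05  ]
front [0.446  0.1831 0.05  ] [0.4179 0.0019 0.05  ] 0.1834199778155777
yaw -0.1536623136933498
yaw bays -0.16560230938213966 0.0824900210885949
bay right tri front corner reader [0.4176 0.0018 0.0485]
loose [ 0.5087 -0.1996  0.012 ] [ 0.5105 -0.2349  0.012 ] [ 0.4508 -0.2423  0.012 ] [ 0.4471 -0.2059  0.012 ] [ 0.4793 -0.2207  0.012 ]
315.99309936319554 [ 0.3235 -0.5412  0.3836] [-0.2698 -0.1163 -0.9559] [ 0.3995 -0.9167 -0.0012]
```

>>> play_rows(
  commands=[
    [2,4.5,0,0,0,-0.0375,4.5],
    [2,4.5,0,0,0,-0.0375,4.5],
    [3,4.5,0,0,0,-0.0375,4.5],
    [3.4,4.4,0,0,0,-0.0375,4.5],
    [3.4,4.4,0,0,0,-0.0375,4.5],
    [3.4,4.4,0,0,0,-0.0375,4.5],
    [3.3,4.4,0,0,0,-0.0375,4.5],
    [3.3,4.3,0,0,0,-0.0375,4.5],
    [0,0,-4,0,0,0,4.5],
    [0,0,-4,0,0,0,4.5],
    [0,0,0,0,0,0,4.5],
  ],
  grip_force=8,
)

```text
time: 1.52
ee_pos: [0.4856, -0.2182, 0.14]
eef_rot: [0.745, -0.667, -0.003, 0.001]
ft_force: [-0.0, 0.6, 0.7]
width: 0.0451
```

```bash
python3 - <<'E'
from h import *
np.set_printoptions(precision=4,suppress=True)
shot("wrist","w1",None,1.5)
_,K,M=load("w1"); print(-M[:3,:3].T@M[:3,3],M[2,:3])
for p in((.487,-.2187,.021),(.5105,-.2162,.012)): print(proj("w1",p)*1.5)
s=r.read_state(); print(s["time"],s["ee_pos"],s["eef_rot"],s["ft_force"],s["width"])
T=lambda x,y:("top0",205+(x+.5)/5-.5,165+(y+.5)/5-.5)
print("bottle top",atz(*T(683,22),.084),"tube top",atz(*T(788,18),.066),"bottle base side",atz("side0",319,278,0),"tube base",atz("side0",324,298,0))
E
```

```text
[ 0.5667 -0.2103  0.3014] [-0.2969 -0.0304 -0.9544]
[384.3138 271.6038]
[384.5512 230.8389]
1.575 [ 0.487  -0.2188  0.1423] [ 0.7452 -0.6669 -0.001   0.0003] [0.5627 0.0839 0.8972] 0.04493933038744791
bottle top [ 0.5907 -0.1988  0.084 ] tube top [ 0.5968 -0.2639  0.066 ] bottle base side [ 0.5997 -0.2116  0.    ] tube base [ 0.5977 -0.268   0.    ]
```

View pics/w1.png

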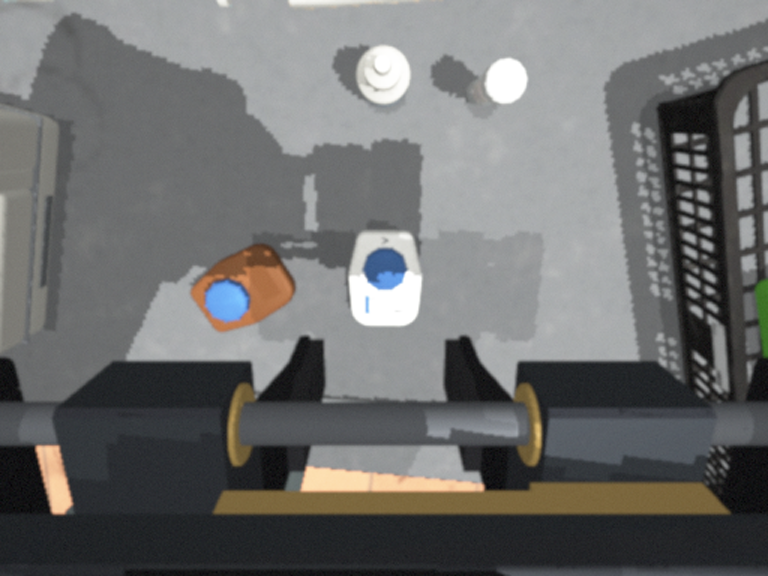

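The wrist view shows the white cartridge aligned with the jaws, its cap at (385,268), which is 2 mm or less from the prediction. The bottle and tube are clear, so I'm descending.

>>> play_rows(
  commands=[
    [0.1,-0.05,-4,0,0,0,4.5],
    [0,0,-4,0,0,0,4.5],
    [0,0,-3,0,0,0,4.5],
    [0,0,-1.0,0,0,0,4.5],
    [0,0,-0.8,0,0,0,4.5],
    [0,0,0,0,0,0,4.5],
    [0,0,0,0,0,0,2],
    [0,0,0,0,0,0,2],
    [0,0,0,0,0,0,2],
    [0,0,0,0,0,0,2],
  ],
  grip_force=8,
)

```text
time: 2.82
ee_pos: [0.4889, -0.2196, 0.015]
eef_rot: [0.745, -0.667, 0.0, -0.0]
ft_force: [-0.3, -0.5, 4.4]
width: 0.0264
```

>>> play_rows(
  commands=[
    [0,0,2,0,0,0,2],
    [0,0,5,0,0,0,2],
    [0,0,5,0,0,0,2],
    [0.1,3.4,0,0,0,-0.03,2],
    [0.1,4.5,0,0,0,-0.04,2],
    [0.1,4.5,0,0,0,-0.04,2],
    [0.1,4.5,0,0,0,-0.04,2],
    [0.1,4.5,0,0,0,-0.04,2],
    [0.1,4.5,0,0,0,-0.04,2],
    [0.1,4.5,0,0,0,-0.02,2],
    [0.2,4,0,0,0,-0.019,2],
    [0,0,0,0,0,0,2],
    [0,0,0,0,0,0,2],
    [0,0,0,0,0,0,2],
  ],
)

```text
time: 4.58
ee_pos: [0.4977, 0.1231, 0.1344]
eef_rot: [-0.648, 0.761, -0.0, -0.0]
ft_force: [0.4, 0.1, 0.2]
width: 0.0263
```

```bash
python3 - <<'E'
from h import *
np.set_printoptions(precision=4,suppress=True)
shot("wrist","w2",None,1.5); shot("side","s2")
s=r.read_state(); print(s["time"],s["ee_pos"],s["eef_rot"],s["ft_force"],s["width"])
_,K,M=load("w2"); print(-M[:3,:3].T@M[:3,3])
c,sn=np.cos(-.158),np.sin(-.158)
for x,y in((32.5,24.75),(32.5,-24.75),(-32.5,-24.75),(-32.5,24.75)):
  print(proj("w2",(.489+(c*x-sn*y)/1e3,.1255+(sn*x+c*y)/1e3,.05))*1.5)
E
```

```text
4.675 [0.4977 0.1234 0.1346] [-0.6484  0.7613 -0.0002 -0.0002] [ 0.0484 -0.5978  0.2476] 0.026616784459640008
[0.5774 0.1096 0.2962]
[333.8039 250.4329]
[426.8278 250.2411]
[424.0178 361.1086]
[337.5412 361.2919]
```

View pics/w2.png

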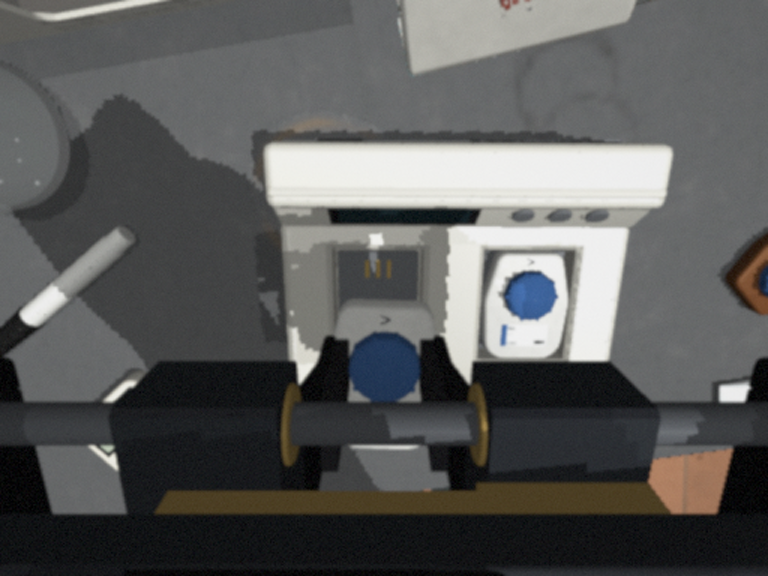

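```bash
python3 - <<'E'
from h import *
a=load("w2")[0][135:270,180:405]
cv2.imwrite("pics/c2.png",cv2.resize(a,None,fx=3.5,fy=4,interpolation=cv2.INTER_CUBIC)) if 0 else cv2.imwrite("pics/c2.png",cv2.convertScaleAbs(cv2.resize(a[:,:200],None,fx=4,fy=4,interpolation=cv2.INTER_CUBIC),alpha=1.2))
E
```

```text
(no output)
```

View pics/c2.png

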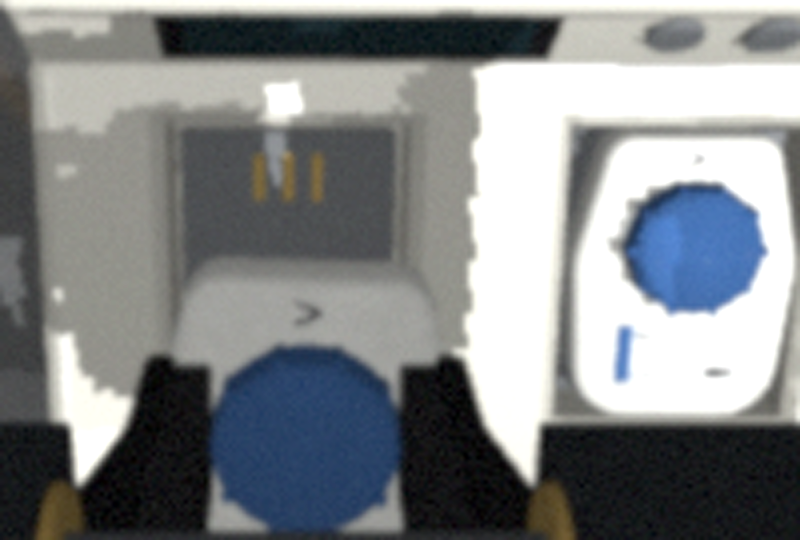

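```bash
python3 - <<'E'
from h import *
np.set_printoptions(precision=4,suppress=True)
P=lambda x,y:("w2",180+(x+.5)/4-.5,135+(y+.5)/4-.5)
print("hand cap",atz(*P(306,440),.1346-.0145+.021))
c,s=np.cos(-.158),np.sin(-.158); R=np.array([[c,-s],[s,c]])
for z in(.0592,.063): print("docked cap",atz(*P(697,247),z))
T=lambda x,y:("top0",205+(x+.5)/5-.5,165+(y+.5)/5-.5)
S1=lambda x,y:("side0",225+(x+.5)/4-.5,165+(y-349.5)/4-.5)
print("tri",tri(P(697,247),T(262,200)),tri(P(697,247),T(262,200),S1(124,479)))
for z,a,b,v in((.05,168,409,112),(.047,182,395,128)):
  p=atz(*P((a+b)/2,v),z); q=atz(*P(a,v),z)-atz(*P(b,v),z); print("back edge",p,np.linalg.norm(q), np.arctan2(-q[0],q[1]))
# deck front/console edges yaw
q=atz("w2",265/1.5,150/1.5,.078)-atz("w2",671/1.5,150/1.5,.078);print("yaw console",np.arctan2(-q[0],q[1]),np.linalg.norm(q))
E
```

```text
hand cap [0.499  0.122  0.1411]
docked cap [0.487  0.0455 0.0592]
docked cap [0.4884 0.0465 0.063 ]
tri [0.4848 0.0435 0.0531] [0.4849 0.0439 0.0557]
back edge [0.5248 0.1212 0.05  ] 0.04789512660144436 -0.16009937135841482
back edge [0.5209 0.1219 0.047 ] 0.04300942649333585 -0.16011062709577353
yaw console -0.15993365977652527 0.1800626816643674
```

>>> play_rows(
  commands=[
    [0.1,0.2,-2,0,0,0,2],
    [0,0,-2,0,0,0,2],
    [0,0,-2,0,0,0,2],
    [0,0,0,0,0,0,2],
    [0,0,0,0,0,0,2],
  ],
)

```text
time: 5.3
ee_pos: [0.4991, 0.1263, 0.0754]
eef_rot: [-0.649, 0.761, -0.0, 0.0]
ft_force: [0.5, -0.3, 0.3]
width: 0.0264
```

```bash
python3 - <<'E'
from h import *
np.set_printoptions(precision=4,suppress=True)
shot("wrist","w3"); shot("side","s3"); shot("top","t3")
s=r.read_state(); print(s["time"],s["ee_pos"],s["eef_rot"],s["ft_force"],s["width"])
z=lambda i,s:cv2.resize(i,None,fx=s,fy=s,interpolation=cv2.INTER_CUBIC)
a=load("w3")[0][135:270,180:380]; b=load("s3")[0]; t=load("t3")[0]
o=np.zeros((600,800,3),np.uint8); o[:405,:600]=cv2.convertScaleAbs(z(a,3),alpha=1.2); 
o[405:600,:260]=z(b[165:213,225:290],4)[:195]; o[405:600,300:620]=z(t[175:224,205:285],4)[:195]
cv2.imwrite("pics/c3.png",o)
E
```

```text
5.45 [0.4992 0.1265 0.0755] [-0.6489  0.7608 -0.0005  0.0006] [-0.666  -0.5293 -0.5537] 0.02640007452924869Traceback (most recent call last):
  File "<stdin>", line 8, in <module>
ValueError: could not broadcast input array from shape (192,260,3) into shape (195,260,3)
```

```bash
python3 - <<'E'
from h import *
z=lambda i,s:cv2.resize(i,None,fx=s,fy=s,interpolation=cv2.INTER_CUBIC)
a=load("w3")[0][135:270,180:380]; b=load("s3")[0]; t=load("t3")[0]
o=np.zeros((600,800,3),np.uint8); o[:405,:600]=cv2.convertScaleAbs(z(a,3),alpha=1.2); 
o[405:597,:260]=z(b[165:213,225:290],4); o[405:597,300:620]=z(t[175:223,205:285],4)
cv2.imwrite("pics/c3.png",o)
E
```

```text
(no output)
```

View pics/c3.png

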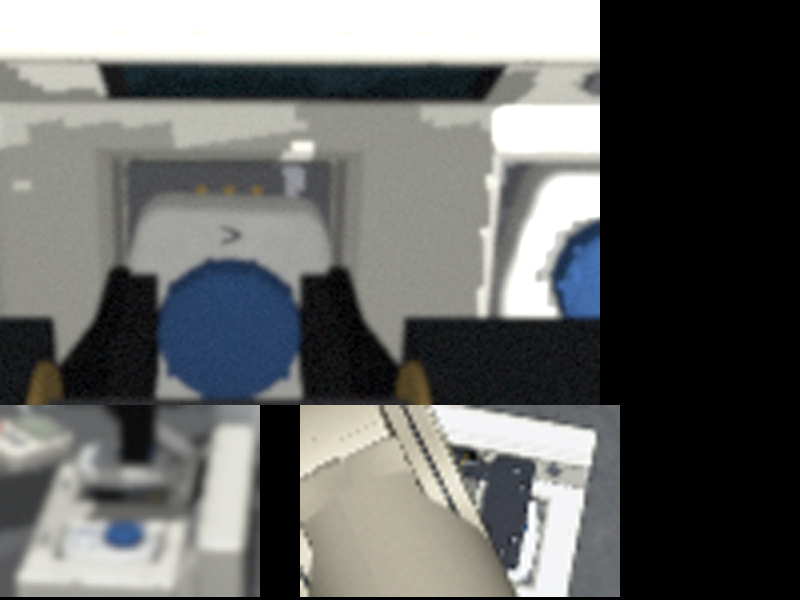

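```bash
python3 - <<'E'
from h import *
np.set_printoptions(precision=4,suppress=True)
P=lambda x,y:("w3",180+(x+.5)/3-.5,135+(y+.5)/3-.5)
ex=np.array([np.cos(.16),-np.sin(.16),0])
cap=atz(*P(230,330),.0755-.0145+.021); print("cap",cap)
for z,v in((.05,150),(.047,160)): 
  b=atz(*P(230,v),z); print("back",b,"along x from cap",(b-cap)@ex)
q=atz(*P(96,150),.05)-atz(*P(362,150),.05);print(np.linalg.norm(q))
e=atz(*P(230,195),.072); print("body end",(e-cap)@ex)
print("console face bottom",(atz(*P(230,100),.05)-cap)@ex)
E
```

```text
cap [0.5003 0.1252 0.082 ]
back [0.5246 0.1213 0.05  ] along x from cap 0.02460437610598362
back [0.5216 0.1218 0.047 ] along x from cap 0.02154431665572982
0.05472189573024454
body end 0.022391920020701988
console face bottom 0.035149128364056745
```

The wrist crop shows the cap centred in y over the bay (col 230 against 229–230). It sits about 2 mm too far back in x. I'll shift it back and descend slowly.

>>> play_rows(
  commands=[
    [-0.18,0.02,0,0,0,0,2],
    [0,0,-0.4,0,0,0,2],
    [0,0,-0.3,0,0,0,2],
    [0,0,-0.2,0,0,0,2],
    [0,0,-0.2,0,0,0,2],
    [0,0,-0.2,0,0,0,2],
    [0,0,0,0,0,0,2],
  ],
)

```text
time: 6.32
ee_pos: [0.4969, 0.1267, 0.0615]
eef_rot: [-0.649, 0.761, -0.0, 0.0]
ft_force: [0.2, 0.2, 0.4]
width: 0.0265
```

>>> play_rows(
  commands=[
    [0,0,-0.15,0,0,0,2],
    [0,0,-0.15,0,0,0,2],
    [0,0,0,0,0,0,2],
  ],
)

```text
time: 6.7
ee_pos: [0.4971, 0.1267, 0.059]
eef_rot: [-0.649, 0.761, -0.0, 0.0]
ft_force: [-0.9, 0.1, 5.4]
width: 0.0264
```

>>> play_rows(
  commands=[
    [0,0,0,0,0,0,4],
    [0,0,0,0,0,0,4],
    [0,0,0,0,0,0,4],
    [0,0,1.5,0,0,0,4],
    [0,0,4,0,0,0,4],
    [0,0,4,0,0,0,0],
    [0,0,0,0,0,0,0],
  ],
)

```text
time: 7.58
ee_pos: [0.4987, 0.1275, 0.1576]
eef_rot: [-0.649, 0.761, -0.002, 0.003]
ft_force: [0.9, -0.1, -0.6]
width: 0.0272
```

```bash
python3 - <<'E'
from h import *
np.set_printoptions(precision=4,suppress=True)
shot("wrist","w4"); shot("side","s4")
s=r.read_state(); print(s["time"],s["ee_pos"],s["ft_force"],s["width"])
z=lambda i,s:cv2.resize(i,None,fx=s,fy=s,interpolation=cv2.INTER_CUBIC)
a=load("w4")[0][125:260,190:390]; b=load("s4")[0]
o=np.zeros((600,800,3),np.uint8); o[:405,:600]=cv2.convertScaleAbs(z(a,3),alpha=1.1); 
o[405:597,:260]=z(b[165:213,225:290],4)
cv2.imwrite("pics/c4.png",o)
E
```

```text
7.675 [0.497  0.1267 0.1542] [-0.5118  0.1355  0.2237] 0.019656270896447513
```

View pics/c4.png

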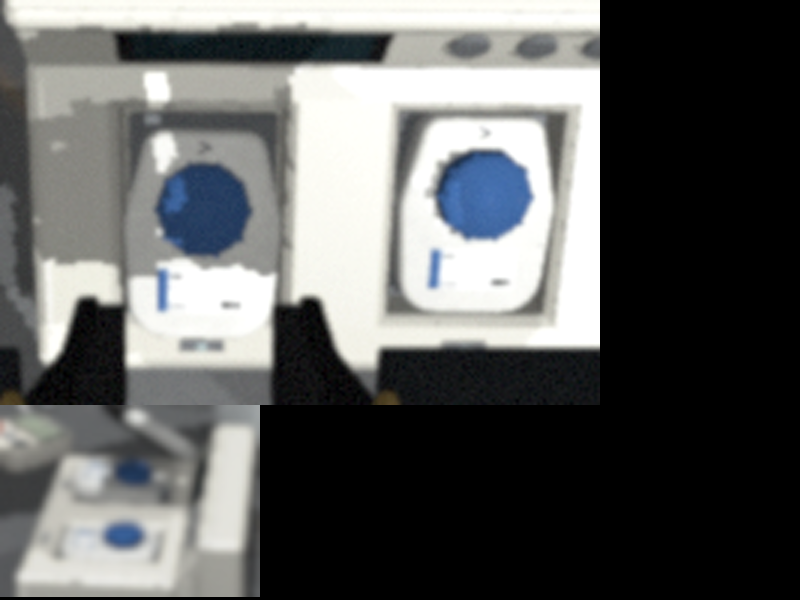

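The crop shows the loose cartridge sitting about 4 mm too far forward, with its front edge (row 335) on the front rim. I'll measure the offset against its neighbour and regrip it.

```bash
python3 - <<'E'
from h import *
np.set_printoptions(precision=4,suppress=True)
P=lambda x,y:("w4",190+(x+.5)/3-.5,125+(y+.5)/3-.5)
ex=np.array([np.cos(.16),-np.sin(.16),0]);ey=np.array([np.sin(.16),np.cos(.16),0])
for zd in(.0592,.063):
  for zl in (.064,.067):
    l=atz(*P(204,209),zl); d=atz(*P(485,195),zd); print(zd,zl,l,d,(l-d)@ex,(l-d)@ey)
print("TCP x:",(np.array([.497,.1267,0])-atz(*P(204,209),.065))@ex)
E
```

```text
0.0592 0.064 [0.4965 0.1257 0.064 ] [0.4865 0.0456 0.0592] -0.002899452582824432 0.08071369511866545
0.0592 0.067 [0.4974 0.1256 0.067 ] [0.4865 0.0456 0.0592] -0.001940632532906655 0.08072855297549891
0.063 0.064 [0.4965 0.1257 0.064 ] [0.4878 0.0466 0.063 ] -0.004049328632579538 0.07951863496608057
0.063 0.067 [0.4974 0.1256 0.067 ] [0.4878 0.0466 0.063 ] -0.0030905085826617605 0.07953349282291404
TCP x: 2.8159058117211062e-05
```

>>> play_rows(
  commands=[
    [0,0,0,0,0,0,4.5],
    [0,0,-4,0,0,0,4.5],
    [0,0,-4,0,0,0,4.5],
    [0,0,-1.3,0,0,0,4.5],
    [0,0,0,0,0,0,4.5],
    [0,0,0,0,0,0,2],
    [0,0,0,0,0,0,2],
    [0,0,0,0,0,0,2],
    [0,0,0,0,0,0,2],
    [0,0,0.8,0,0,0,2],
    [0.3,-0.05,0,0,0,0,2],
    [0,0,-0.3,0,0,0,2],
    [0,0,-0.3,0,0,0,2],
    [0,0,-0.2,0,0,0,2],
    [0,0,0,0,0,0,2],
  ],
)

```text
time: 9.55
ee_pos: [0.4996, 0.1262, 0.0605]
eef_rot: [-0.649, 0.761, 0.0, -0.0]
ft_force: [-2.5, -0.3, 4.1]
width: 0.026
```

>>> play_rows(
  commands=[
    [0,0,0,0,0,0,4],
    [0,0,0,0,0,0,4],
    [0,0,0,0,0,0,4],
    [0,0,1.5,0,0,0,4],
    [0,0,4,0,0,0,4],
    [0,0,4,0,0,0,2],
    [0,0,0,0,0,0,0],
    [0,0,0,0,0,0,0],
  ],
)

```text
time: 10.55
ee_pos: [0.4997, 0.1261, 0.1557]
eef_rot: [-0.649, 0.761, -0.0, 0.0]
ft_force: [-0.2, 0.3, -0.2]
width: 0.0176
```

```bash
python3 - <<'E'
from h import *
np.set_printoptions(precision=4,suppress=True)
shot("wrist","w5"); shot("side","s5")
s=r.read_state(); print(s["time"],s["ee_pos"],s["ft_force"],s["width"])
z=lambda i,s:cv2.resize(i,None,fx=s,fy=s,interpolation=cv2.INTER_CUBIC)
a=load("w5")[0][125:260,190:390]; b=load("s5")[0]
o=np.zeros((600,800,3),np.uint8); o[:405,:600]=cv2.convertScaleAbs(z(a,3),alpha=1.1); 
o[405:597,:260]=z(b[165:213,225:290],4)
cv2.imwrite("pics/c5.png",o)
E
```

```text
10.65 [0.4992 0.126  0.1548] [ 0.3462 -0.8824 -0.3987] 0.009596726471421393
```

View pics/c5.png

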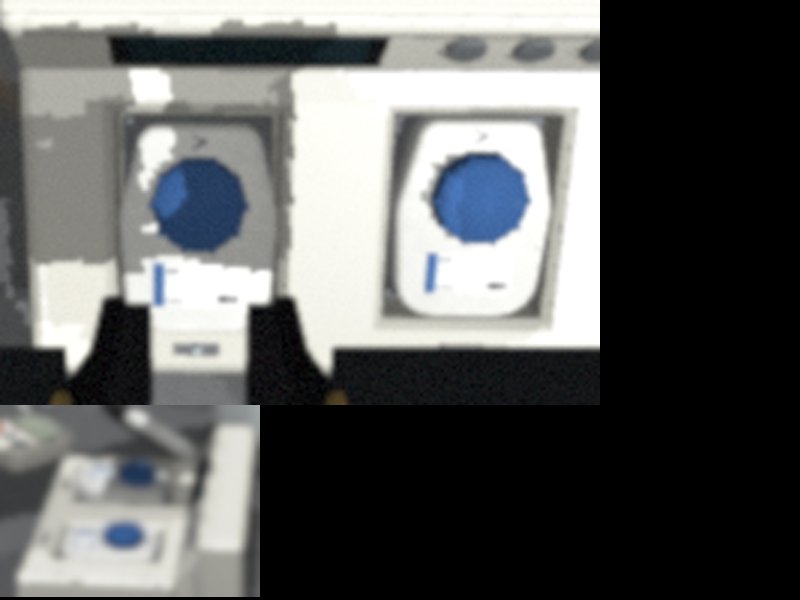

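```bash
python3 - <<'E'
from h import *
np.set_printoptions(precision=4,suppress=True)
P=lambda x,y:("w5",190+(x+.5)/3-.5,125+(y+.5)/3-.5)
ex=np.array([np.cos(.16),-np.sin(.16),0]);ey=np.array([np.sin(.16),np.cos(.16),0])
for zd in(.0592,.063):
  for zl in (.063,.067):
    l=atz(*P(199,204),zl); d=atz(*P(481,198),zd); print(zd,zl,l,d,(l-d)@ex,(l-d)@ey)
S=lambda f,x,y:(f,225+(x+.5)/4-.5,165+(y-404.5)/4-.5)
print("tri loose",tri(P(199,204),S("s5",137,471)),"docked",tri(P(481,198),S("s5",124,534)))
# diff s0->s5 enhanced
E
```

```text
0.0592 0.063 [0.4989 0.1254 0.063 ] [0.4867 0.0457 0.0592] -0.0007261928596627057 0.08054219472980949
0.0592 0.067 [0.5001 0.1252 0.067 ] [0.4867 0.0457 0.0592] 0.0005542561729445436 0.08054794304212556
0.063 0.063 [0.4989 0.1254 0.063 ] [0.4881 0.0467 0.063 ] -0.0019140454802127273 0.07935212021434547
0.063 0.067 [0.5001 0.1252 0.067 ] [0.4881 0.0467 0.063 ] -0.0006335964476054779 0.07935786852666156
tri loose [0.4977 0.1256 0.0624] docked [0.4849 0.0448 0.0555]
```

>>> play_rows(
  commands=[
    [0,0,-4,0,0,0,0],
    [0,0,-4,0,0,0,0],
    [0,0,-0.4,0,0,0,0],
    [0,0,-0.1,0,0,0,0],
    [0,0,0,0,0,0,0],
  ],
)

```text
time: 11.28
ee_pos: [0.5007, 0.1265, 0.072]
eef_rot: [-0.649, 0.761, -0.001, 0.001]
ft_force: [0.1, -0.0, 0.2]
width: 0.0003
```

>>> play_rows(
  commands=[
    [0,0,-0.1,0,0,0,0],
    [0,0,-0.1,0,0,0,0],
    [0,0,0,0,0,0,0],
  ],
)

```text
time: 11.65
ee_pos: [0.4999, 0.1262, 0.0687]
eef_rot: [-0.649, 0.761, -0.0, 0.0]
ft_force: [-0.4, 0.8, -1.1]
width: 0.0005
```

>>> play_rows(
  commands=[
    [0,0,-0.1,0,0,0,0],
    [0,0,-0.1,0,0,0,0],
    [0,0,0,0,0,0,0],
  ],
)

```text
time: 12.02
ee_pos: [0.4997, 0.1262, 0.0665]
eef_rot: [-0.649, 0.761, 0.0, -0.0]
ft_force: [-0.3, 0.6, -0.0]
width: 0.0004
```

>>> play_rows(
  commands=[
    [0,0,-0.1,0,0,0,0],
    [0,0,0,0,0,0,0],
  ],
)

```text
time: 12.28
ee_pos: [0.4998, 0.1262, 0.0655]
eef_rot: [-0.649, 0.761, 0.0, -0.0]
ft_force: [0.2, -0.3, -0.7]
width: 0.0006
```

>>> play_rows(
  commands=[
    [0,0,-0.1,0,0,0,0],
    [0,0,0,0,0,0,0],
  ],
)

```text
time: 12.52
ee_pos: [0.4997, 0.1261, 0.0645]
eef_rot: [-0.649, 0.761, 0.0, -0.0]
ft_force: [-0.1, 0.6, 0.1]
width: 0.0003
```

>>> play_rows(
  commands=[
    [0,0,-0.1,0,0,0,0],
    [0,0,0,0,0,0,0],
  ],
)

```text
time: 12.78
ee_pos: [0.4998, 0.1262, 0.0635]
eef_rot: [-0.649, 0.761, 0.0, -0.0]
ft_force: [0.3, 1.1, -0.4]
width: 0.0005
```

>>> play_rows(
  commands=[
    [0,0,-0.05,0,0,0,0],
    [0,0,0,0,0,0,0],
  ],
)

```text
time: 13.02
ee_pos: [0.4999, 0.1262, 0.0633]
eef_rot: [-0.649, 0.761, -0.0, -0.0]
ft_force: [-1.4, -0.3, 4.0]
width: 0.0008
```

>>> play_rows(
  commands=[
    [0,0,-0.05,0,0,0,0],
    [0,0,0,0,0,0,0],
  ],
)

```text
time: 13.28
ee_pos: [0.4999, 0.1262, 0.0627]
eef_rot: [-0.649, 0.761, -0.0, 0.0]
ft_force: [-1.7, 0.1, 3.7]
width: 0.0006
```

The contact at 63.3 mm with 4 N matches the cap height of a seated, unlocked cartridge. Now I'll push slowly into the buffer.

>>> play_rows(
  commands=[
    [0,0,-0.15,0,0,0,0],
    [0,0,-0.15,0,0,0,0],
    [0,0,-0.15,0,0,0,0],
    [0,0,-0.15,0,0,0,0],
    [0,0,-0.15,0,0,0,0],
    [0,0,-0.15,0,0,0,0],
    [0,0,0,0,0,0,0],
  ],
)

```text
time: 14.15
ee_pos: [0.4999, 0.1262, 0.0541]
eef_rot: [-0.649, 0.761, -0.0, -0.0]
ft_force: [-4.2, -1.1, 12.4]
width: 0.0007
```

>>> play_rows(
  commands=[
    [0,0,0.15,0,0,0,0],
    [0,0,0.15,0,0,0,0],
    [0,0,0.15,0,0,0,0],
    [0,0,0.15,0,0,0,0],
    [0,0,0.1,0,0,0,0],
    [0,0,0,0,0,0,0],
  ],
)

```text
time: 14.9
ee_pos: [0.4997, 0.1262, 0.0604]
eef_rot: [-0.649, 0.761, 0.0, -0.0]
ft_force: [-0.2, -0.7, -0.1]
width: 0.0008
```

>>> play_rows(
  commands=[
    [0,0,-0.1,0,0,0,0],
    [0,0,0,0,0,0,0],
  ],
)

```text
time: 15.15
ee_pos: [0.4998, 0.1262, 0.0596]
eef_rot: [-0.649, 0.761, -0.0, -0.0]
ft_force: [-0.3, -1.0, 2.6]
width: 0.0003
```

The loose cartridge is now locked: there was no contact at 60.4 mm, then contact at 59.6 mm with 2.6 N. Next I'll feel the neighbour.

>>> play_rows(
  commands=[
    [0,0,1.4,0,0,0,0],
    [-0.41,-2.7,0,0,0,0,0],
    [-0.45,-2.7,0,0,0,0,0],
    [-0.45,-2.7,0,0,0,0,0],
    [0,0,-0.3,0,0,0,0],
    [0,0,-0.3,0,0,0,0],
    [0,0,-0.1,0,0,0,0],
    [0,0,0,0,0,0,0],
    [0,0,0,0,0,0,0],
  ],
)

```text
time: 16.27
ee_pos: [0.4868, 0.0456, 0.0666]
eef_rot: [-0.649, 0.761, 0.0, 0.0]
ft_force: [-0.5, 0.8, 0.7]
width: 0.0005
```

>>> play_rows(
  commands=[
    [0,0,-0.1,0,0,0,0],
    [0,0,-0.1,0,0,0,0],
    [0,0,-0.05,0,0,0,0],
    [0,0,0,0,0,0,0],
  ],
)

```text
time: 16.77
ee_pos: [0.4867, 0.0452, 0.064]
eef_rot: [-0.649, 0.761, -0.0, -0.0]
ft_force: [-0.4, -0.2, -0.3]
width: 0.0007
```

>>> play_rows(
  commands=[
    [0,0,-0.07,0,0,0,0],
    [0,0,0,0,0,0,0],
  ],
)

```text
time: 17.02
ee_pos: [0.4867, 0.0452, 0.0633]
eef_rot: [-0.649, 0.761, -0.0, -0.0]
ft_force: [-0.2, 0.3, -0.5]
width: 0.0006
```

>>> play_rows(
  commands=[
    [0,0,-0.07,0,0,0,0],
    [0,0,0,0,0,0,0],
  ],
)

```text
time: 17.27
ee_pos: [0.4867, 0.0452, 0.0626]
eef_rot: [-0.649, 0.761, 0.0, -0.0]
ft_force: [-0.6, -0.1, -0.3]
width: 0.0004
```

>>> play_rows(
  commands=[
    [0,0,-0.07,0,0,0,0],
    [0,0,0,0,0,0,0],
  ],
)

```text
time: 17.52
ee_pos: [0.4867, 0.0452, 0.0619]
eef_rot: [-0.649, 0.761, 0.0, -0.0]
ft_force: [0.3, -1.2, -0.8]
width: 0.0006
```

>>> play_rows(
  commands=[
    [0,0,-0.1,0,0,0,0],
    [0,0,-0.07,0,0,0,0],
    [0,0,0,0,0,0,0],
  ],
)

```text
time: 17.9
ee_pos: [0.4867, 0.0452, 0.0602]
eef_rot: [-0.649, 0.761, 0.0, -0.0]
ft_force: [0.8, -0.4, 0.3]
width: 0.0003
```

>>> play_rows(
  commands=[
    [0,0,-0.05,0,0,0,0],
    [0,0,0,0,0,0,0],
  ],
)

```text
time: 18.15
ee_pos: [0.4867, 0.0452, 0.0598]
eef_rot: [-0.649, 0.761, -0.0, -0.0]
ft_force: [-0.3, -0.1, 0.2]
width: 0.0003
```

>>> play_rows(
  commands=[
    [0,0,-0.04,0,0,0,0],
    [0,0,0,0,0,0,0],
  ],
)

```text
time: 18.4
ee_pos: [0.4867, 0.0452, 0.0595]
eef_rot: [-0.649, 0.761, -0.0, -0.0]
ft_force: [-1.2, 0.0, 4.1]
width: 0.0005
```

The neighbour touches at 59.5 mm with 4.1 N and doesn't yield. That's the same height as the cartridge I just locked, so it's locked and I won't push it. I'll retreat and take one last look.

>>> play_rows(
  commands=[
    [0,0,1,0,0,0,0],
    [0,0,4,0,0,0,0],
    [-0.5,0,5,0,0,0,0],
    [-1,0,4,0,0,0,0],
    [0,0,0,0,0,0,0],
    [0,0,0,0,0,0,0],
    [0,0,0,0,0,0,0],
  ],
)

```text
time: 19.27
ee_pos: [0.4712, 0.0451, 0.1983]
eef_rot: [-0.649, 0.761, 0.001, -0.001]
ft_force: [0.3, 0.3, 0.4]
width: 0.0007
```

```bash
python3 - <<'E'
from h import *
shot("wrist","w6"); shot("side","s6")
s=r.read_state(); print(s["time"],s["ee_pos"],s["ft_force"])
z=lambda i,s:cv2.resize(i,None,fx=s,fy=s,interpolation=cv2.INTER_CUBIC)
a=load("w6")[0][100:260,120:340]; b=load("s6")[0]
o=np.zeros((600,800,3),np.uint8); o[:400,:550]=z(a,2.5); o[405:597,:260]=z(b[165:213,225:290],4)
cv2.imwrite("pics/c6.png",o)
E
```

```text
19.375 [0.47132417 0.04514746 0.19844252] [ 0.2022735  -0.85432772  0.11942486]
```

View pics/c6.png

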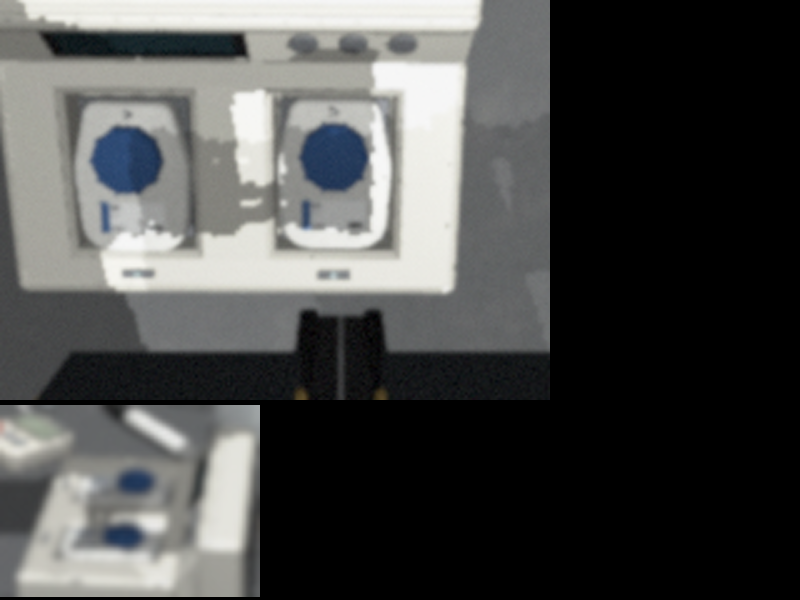

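Both cartridges lie flat in their bays at matching depth, with their caps at (127,158) and (333,157), both towards the screen. The robot is clear, so I'm handing in.

```bash
python3 -c "
from h import *
print(r.close_job())"
```

```text
the job is handed in; nothing more can be done
None
```

Both cartridges are locked down, and I handed the job in at about 19.4 s of the 54 s allowed; no verdict was reported.

- **Loose cartridge:** I put the white one in the left bay with its cap towards the screen. My first placing was about 3 mm too far forward and sat on the front rim, so I regripped it and moved it back. It then touched at 63.3 mm cap height, which is seated and unlocked. I pushed it down about 9 mm at 12 mm/s, with 12.4 N at the bottom. After I let go, there was no contact at 60.4 mm, then contact at 59.6 mm with 2.6 N, so it is locked.
- **Neighbour:** I felt it slowly and met nothing until 59.5 mm, where it held against 4.1 N. That is the locked height, so I left it alone.
- **Last look:** Both cartridges lay flat in their bays at matching depth, caps towards the screen. The robot was clear of everything.
- **Checks that disagreed:** The camera estimates differed by 2–3 mm in x. The cameras also put the docked cap at about 55.5 mm, against 59.5 mm by touch, so I relied on touch for the heights. I did not re-measure the bystanders; the arm passed clear of them.

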